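# Refit the bayonet cap of a filter housing

## Robot

A 6-joint arm with a two-finger parallel gripper is mounted at the origin on a cart in front of the work surface, level with it; the furniture and walls round the work are solid. World frame = base frame: x ahead of the robot, y to its left, z up, the work surface at z = 0. Lengths are in mm, angles in rad, forces in N, time in s.
With the tool pointing down it reaches from about 375 to 925 mm from the base axis. Payload 5.7 kg.
Tool frame: the origin (TCP) lies between the finger pads; the fingertips stand 17 mm ahead of it and the grasp point (between the pads) lies 2 mm behind it; z points along the fingers, y is the line along which they close (so a half turn about z gives the same grasp; the last joint's range is limited). The gripper opens to 85 mm and grips with 20 to 120 N. Pads are 22 mm wide; open, the fingers measure 114 mm over their backs; the gripper's body (76 mm by 85 mm) begins 54 mm behind the grasp point. The pads swing forward as they close: fully open they stand 13 mm farther back than shut.
Start: joints at [-1.301, 0.359, 1.51, -0, 1.272, -0.115], TCP at [225.207, -556.097, 220.367] pointing down, gripper open.
Joint ranges: [-2.97, 2.97], [-1.01, 2.36], [0.21, 2.38], [-0.96, 4.11], [0.2, 2.71], [-2.98, 2.98]. Speed limits (rad/s): [2.39, 2.39, 3.14, 3.14, 3.14, 3.14].

## Interface

Orientations are given as a unit quaternion [x, y, z, w].
In Python, from rig import manip gives the robot as it stands. Calls block until the motion is done:
- manip.goto(position, orientation): joint-space move of the TCP to a pose.
- manip.move_straight(position, orientation=None, max_speed=150, force_limit=None): straight line of the TCP; orientation=None keeps the orientation; max_speed is the mean speed in mm/s. With force_limit (N) it stops when the force on the tool has changed by that much, and returns True; else False.
- manip.move_j(angles): joint-space move.
- manip.ungrasp() and manip.grab(strength=None): open the fingers fully, or close them until they stop; strength is the grip in N (None keeps the last).
- manip.hold(seconds).
- manip.solve_ik(position, orientation): joint angles nearest the present ones, or None.
- manip.read_state(): the state.
- manip.capture(name): name is "scene" or "top"; returns a dict with "frame" (384x512x3 uint8, red, green, blue), "K" (3x3 intrinsics, pixels), "rvec" (rotation vector, rad) and "tvec" (3), from world to camera coordinates, as OpenCV has them. Camera axes: x right, y down, z forward; pixel columns grow to the right and rows downward; lengths in mm; the calibration is good to about 2 mm. A picture is of the moment at which its call begins. There is no depth.
A pose or a line that the arm cannot do raises manip.PlanningError and nothing moves.
- manip.hand_in(): hands the job in; it is judged then, once.
The state is a dict: "time": time; "qpos": joint angles; "joint_velocities": joint speeds; "joint_efforts": joint torques, N m; "tool_pos": TCP position; "eef_rot": TCP orientation; "force": force on the tool from outside, world axes, zero at the start; "torque": the same for the moment, N m; "grip_width": finger opening in mm; "finger_force": force on a finger pad.
Only numpy, scipy, OpenCV 4.12 (cv2) and the standard library are available. Lean on these libraries where they do the work, as an engineer would, in place of code of your own. Each camera call takes 0.05 s, during which the arm holds its last target. There are 200 camera calls.

## Task

First pick the two spent filter cartridges off the ledge of the filter housing and put both into the open waste tub. Then fit the loose bayonet cap to the housing: pass its lugs through the entry notches, push it in against the spring until its flange is nearly on the rim, turn it a quarter clockwise (looking into the mouth) and let it spring back, so that it clicks home and stays locked when you let go. Leave the other things on the bench standing where they are.

Things in the scene. Friction and masses are not known exactly. Their poses are not given: they have to be found in the camera images.
- socket: Mouth of the fixed filter housing: a metal barrel 66 mm across, 52 mm long, leaning 30 degrees from vertical to the front. Origin: centre of the mouth in the rim plane, 115 mm above the bench. z points out of the mouth along the bore, y is level, along the line of the two entry notches, x to the back and up. An inner lip, bore 35 mm, 8 mm thick, top bevelled 3 mm, rings the mouth.
- entry_notch (a point): One of the two entry notches through the lip (the other is opposite), on the +y side of socket, 21 mm from the axis, in the rim plane. Each is about 11 mm wide at the bore and reaches 25 mm from the axis. Axes as socket. From here a lug under the lip can turn only clockwise, seen from outside looking into the mouth.
- click_pocket (a point): Click pocket under the lip for the lug that entered at entry_notch: 82 degrees clockwise from entry_notch, 21 mm from the axis, 5 mm below the rim (the lip is 3 mm thinner there, so the lug springs up 3 mm); the other lug has one opposite. A lug sits in it at 76 to 87 degrees of turn; a hard stop follows at 87. Axes as socket.
- plunger (a joint): Spring plunger (28 mm steel disc) on the axis inside the barrel, m: 0 with its face 8 mm below the rim, grows as it is pushed in along -z of socket, up to 0.014. The spring gives 3.5 N at 0, 8.4 N at 0.007 (cap locked) and 11.9 N at 0.012 (cap fully pushed in).
- cap_grip (a point): Centre of the grip bar of the loose bayonet cap (90 g, 58 mm high), which stands upright on its plug. 42 mm above the underside. z up out of the cap, y along the bar. Bar 14 mm thick (x), 46 mm long (y), 32 mm high; below it a flange 54 mm across, 6 mm thick, its underside 22 mm below this point; then the plug, 32 mm across, 20 mm long, tapered at the foot. Same when turned half round.
- cap_lug (a point): One of the plug's two lugs (this one at +y of the cap, the other opposite, in line with the bar): 7 mm wide, 6 mm high, reaching 22 mm from the axis, its middle 35 mm below cap_grip. Along z of socket cap_grip is at 0.038 when the lugs reach the rim, 0.034 when the plug meets the plunger, under 0.024 with lugs below the lip, 0.022 with flange on rim, 0.027 locked.
- ledge_mid (a point): Middle of the ledge on which the spent cartridges stand: the grey base plate of the housing in front of the barrel, 150 mm wide, its top 8 mm above the bench. The barrel's overhanging front edge is 98 mm above the bench and 71 mm behind this point. x points to the back of the housing, y along the ledge, z up.
- spent_1_mid (a point): Spent filter cartridge: a short off-white pleated cylinder with plain end caps, 26 mm across, 32 mm high, 25 g, standing upright on the ledge in front of the barrel, on the +y half. The point is its centre, 16 mm above its underside; z along its axis, up.
- spent_2_mid (a point): The other spent filter cartridge, just like the first, on the -y half of the ledge; the point is its centre.
- tub: Open square waste tub, fixed, grey plastic, 120 x 120 mm outside, 75 mm high, walls and floor about 4 mm. The origin is the centre of its underside, z up, x and y along its sides.
- vial: Bystander: scintillation vial, 28 mm across, 60 mm high, origin at the centre of its underside.
- screw_cap: Bystander: plain bottle screw cap without bar or plug, 53 mm across, 25 mm high, origin at the centre of its underside.
- small_bottle: Bystander: small bottle, 57 mm across, 119 mm high, beside the housing; origin at the centre of its underside.
- black_tape: Bystander: roll of tape lying flat, 58 mm across, 19 mm high, beside the housing; origin at the centre of its underside.
- amber_bottle: Bystander: bottle, 90 mm across, 188 mm high, origin at the centre of its underside.

How it is judged (in metres and radians):
On the way, in this order (a step that is already met when the one before it is completed fails the run):
1. both spent cartridges lie in the tub (x of spent_1_mid in the frame of tub between -0.058 and 0.058 m and y of spent_1_mid in the frame of tub between -0.058 and 0.058 m and z of spent_1_mid in the frame of tub between 0 and 0.07 m and x of spent_2_mid in the frame of tub between -0.058 and 0.058 m and y of spent_2_mid in the frame of tub between -0.058 and 0.058 m and z of spent_2_mid in the frame of tub between 0 and 0.07 m), for 0.2 s.
2. the cap is pushed into the mouth against the spring until its lugs pass the lip (x of cap_grip in the frame of socket between -0.004 and 0.004 m and y of cap_grip in the frame of socket between -0.004 and 0.004 m and z of cap_grip in the frame of socket below 0.0252 m), for 0.1 s.
At the end, for the whole second after the job is handed in: Both spent cartridges are in the tub. The cap sits in the mouth, turned at least 72 degrees from its entry position, on the axis within 4 mm and 0.1 rad, sprung back up into the click pocket (its grip point 25.2 to 29.0 mm out from the rim plane) with the plunger still pressed in more than 4.5 mm (all of step 1 and x of cap_grip in the frame of socket between -0.004 and 0.004 m and y of cap_grip in the frame of socket between -0.004 and 0.004 m and z of cap_grip in the frame of socket between 0.0252 and 0.029 m and angle between the z axis of cap_grip and the z axis of socket, either way round below 0.1 rad and angle between the y axis of cap_grip and the y axis of socket, either way round above 1.25 rad and value of joint plunger above 0.0045 m); the robot touches nothing.
It fails at once if the vial is shifted more than 30 mm or tipped (distance of vial from where it was at the start of the episode above 0.03 m or angle between vial's own z axis and vertical above 0.5 rad).
It fails at once if the screw cap is shifted more than 30 mm or tipped (distance of screw_cap from where it was at the start of the episode above 0.03 m or angle between screw_cap's own z axis and vertical above 0.5 rad).
It fails at once if the small bottle is shifted more than 30 mm or tipped (distance of small_bottle from where it was at the start of the episode above 0.03 m or angle between small_bottle's own z axis and vertical above 0.5 rad).
It fails at once if the black tape is shifted more than 30 mm or tipped (distance of black_tape from where it was at the start of the episode above 0.03 m or angle between black_tape's own z axis and vertical above 0.5 rad).
It fails at once if the amber bottle is shifted more than 30 mm or tipped (distance of amber_bottle from where it was at the start of the episode above 0.03 m or angle between amber_bottle's own z axis and vertical above 0.5 rad).
It also fails if it takes over 72 s, if anything falls off the work surface, if the arm or the gripper's body presses on something with over 40 N, if the wrist force passes 120 N, or if a joint passes its speed limit or range.

## Working session

There is one attempt and no reset: what is moved stays moved. The work goes in short steps, each a Python script; the robot and the scene stay as the last script left them, time stands still between calls to the robot, and variables do not carry over. Pictures are saved under pics/ and viewed, at most 10 in all, crops included, and the job is handed in when it is done.

```bash
ls; mkdir -p pics
python3 - <<'E'
from rig import manip
import cv2,numpy as np,pickle
d={}
for n in("scene","top"):
    c=manip.capture(n);d[n]=c
    cv2.imwrite(f"pics/{n}0.png",cv2.resize(c["frame"][:,:,::-1],(800,600),interpolation=cv2.INTER_CUBIC))
    R=cv2.Rodrigues(c["rvec"])[0];print(n,-R.T@c["tvec"],R[2],c["K"].tolist())
pickle.dump(d,open("c0.pkl","wb"))
print(manip.read_state())
E
```

```text
pics
scene [-398.20283265  653.65204864  732.8895996 ] [ 0.73248128 -0.48578031 -0.47695772] [[416.9670138457409, 0.0, 256.09626845119016], [0.0, 416.9670138457409, 197.15704549243995], [0.0, 0.0, 1.0]]
top [ 3.03164828e+02 -1.69961660e+00  1.76673405e+03] [ 0.15490898  0.00574437 -0.98791205] [[484.6815909701572, 0.0, 255.12349381522387], [0.0, 484.6815909701572, 188.02102823776605], [0.0, 0.0, 1.0]]
{'time': 0.1, 'qpos': array([-1.30110486e+00,  3.59427365e-01,  1.51137431e+00,  1.85277616e-05,
        1.27250416e+00, -1.15100873e-01]), 'joint_velocities': array([-1.76383814e-03, -7.70129516e-04, -3.44056480e-03, -3.11205830e-05,
        1.58192108e-03, -3.04999575e-04]), 'joint_efforts': array([ 4.09451911e-05, -5.28651559e+01, -2.79348958e+01, -1.84311721e-04,
        5.10716258e-03, -4.28504208e-06]), 'tool_pos': array([ 225.04164243, -555.4856415 ,  219.62193965]), 'eef_rot': array([ 9.81549040e-01,  1.91208651e-01, -5.73185142e-05, -8.54716786e-04]), 'force': array([ 0.05188604,  0.90973557, -0.38698843]), 'torque': array([-0.02634388, -0.00980705,  0.00956034]), 'finger_force': 0.0, 'grip_width': 85.15020927276016}
```

View pics/scene0.png

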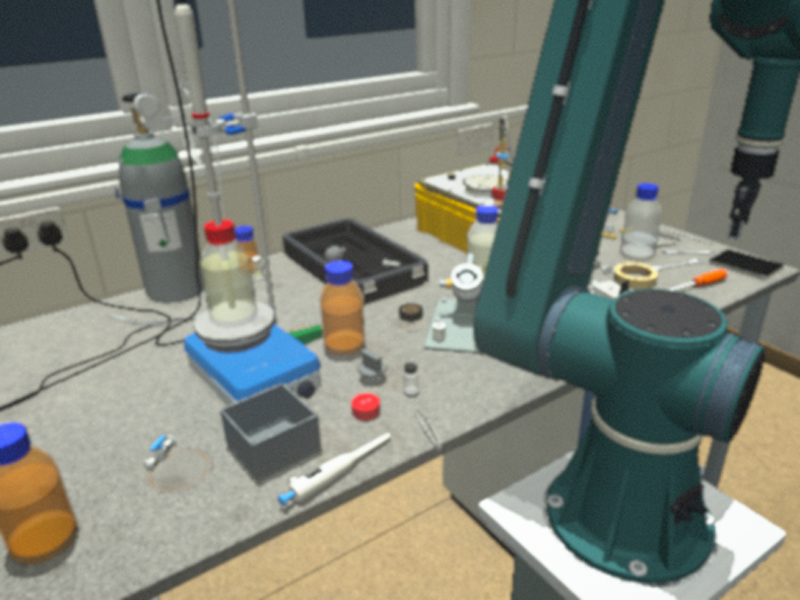

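View pics/top0.png

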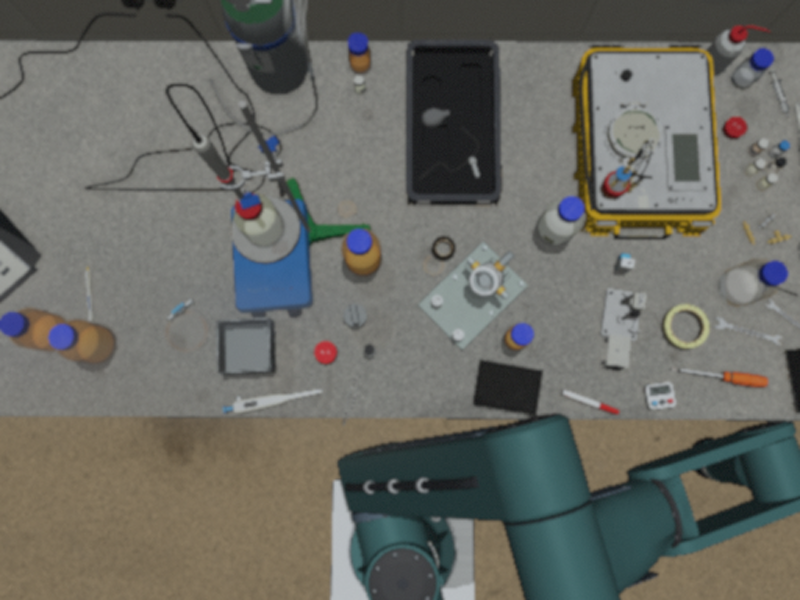

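The two pictures show the main objects. In the top view they are: housing mouth (487,280), cartridges (437,302) and (458,336), tub (247,348), grey bar cap (355,317), vial (369,351), screw cap (325,352), small bottle (518,337), tape (443,247), amber bottle (362,252). In the scene view the arm partly hides the housing. I'll enlarge the crops next.

Run:
```python
import cv2,pickle,numpy as np
d=pickle.load(open("c0.pkl","rb"))
t=d["top"]["frame"][:,:,::-1];s=d["scene"]["frame"][:,:,::-1]
def crop(im,x,y,w,h,k):return cv2.resize(im[y:y+h,x:x+w],None,fx=k,fy=k,interpolation=cv2.INTER_CUBIC)
# top: housing x255-345,y150-225 ; cap region x200-250
cv2.imwrite("pics/topc.png",crop(t,215,150,130,80,6))
cv2.imwrite("pics/scc.png",crop(s,215,155,110,105,5.5) if 0 else crop(s,215,155,110,100,6))
```

```text
(no output)
```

View pics/topc.png

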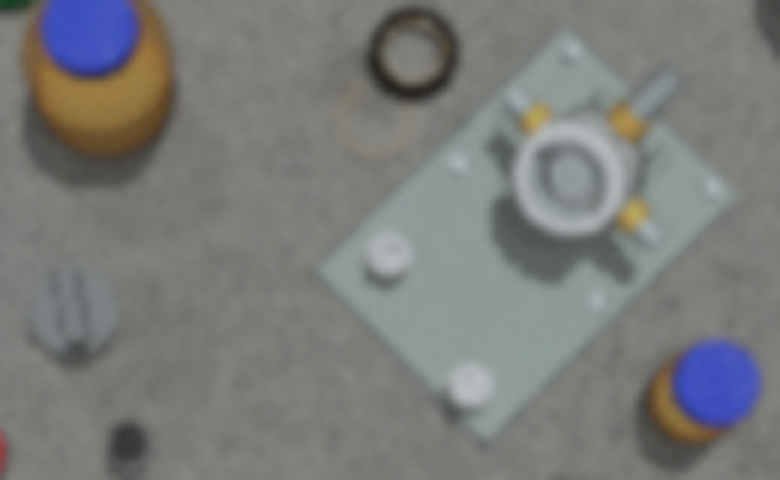

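View pics/scc.png

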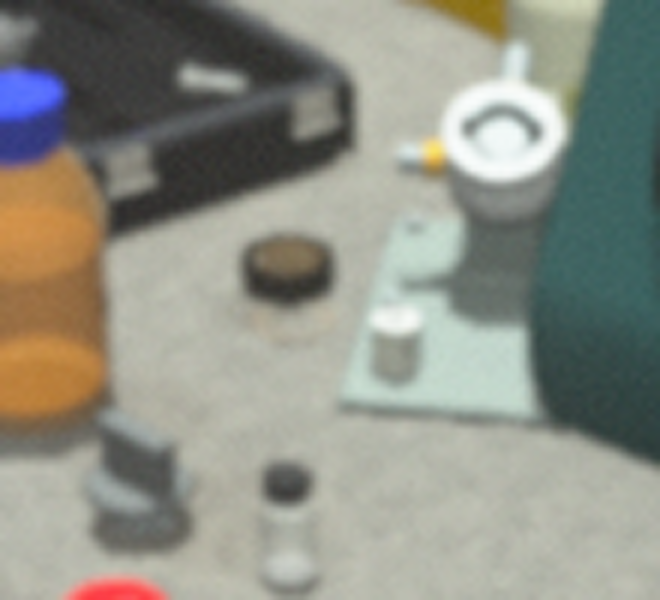

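Top crop:
- Plate corners at (319,268), (568,28), (738,192) and (488,440).
- Cartridge tops at (388,251) and (470,382), rim ring centre near (572,178).
- Cap flange near (73,313), with the bar pointing slightly down and right.

Scene crop:
- Rim centre near (504,131).
- Cap bar top edge from (100,413) to (175,452).
- Left cartridge top at (398,322).

Next I compute positions from these.

```bash
cat > h.py <<'E'
import numpy as np,cv2,pickle
from scipy.spatial.transform import Rotation as Rot
def ray(c,px):
    R=cv2.Rodrigues(c["rvec"])[0]
    p=cv2.undistortPoints(np.float64([[px]]),c["K"],None)[0,0]
    return -R.T@np.ravel(c["tvec"]),R.T@np.r_[p,1]
def atz(c,px,z):
    o,d=ray(c,px);return o+d*(z-o[2])/d[2]
def tri(a,pa,b,pb):
    o,d=ray(a,pa);p,e=ray(b,pb)
    s=np.linalg.lstsq(np.c_[d,-e],p-o,rcond=None)[0]
    u,v=o+d*s[0],p+e*s[1];return (u+v)/2,np.linalg.norm(u-v)
def proj(c,P):return cv2.projectPoints(np.float64(P).reshape(-1,1,3),c["rvec"],c["tvec"],c["K"],None)[0][:,0]
E
cat > m.py <<'E'
from h import *
d=pickle.load(open("c0.pkl","rb"));T,S=d["top"],d["scene"]
np.set_printoptions(precision=1,suppress=True)
tp=lambda x,y:((x+.5)/6-.5+215,(y+.5)/6-.5+150)
sp=lambda x,y:((x+.5)/6-.5+215,(y+.5)/6-.5+155)
P=[atz(T,tp(*q),8)[:2] for q in((319,268),(568,28),(738,192),(488,440))]
print("plate",*P,[np.linalg.norm(P[i]-P[(i+1)%4]) for i in range(4)])
L,U,Rr,B=P
xh=(U-L)+(Rr-B);yaw=np.arctan2(xh[1],xh[0]);
yh=(L-B)+(U-Rr);print("yaw",yaw,np.arctan2(-yh[0],yh[1]))
print("front mid",(L+B)/2)
print("sp1",atz(T,tp(388,250),40),"scene",atz(S,sp(398,321),40),tri(T,tp(388,250),S,sp(398,321)))
print("sp2",atz(T,tp(470,381),40))
print("rim",atz(T,tp(572,178),115),atz(S,sp(504,131),115),tri(T,tp(572,178),S,sp(504,131)))
print("flange",atz(T,tp(73,313),26),atz(S,sp(139,490),26))
for q in((100,413),(175,452)):print("bar end scene",atz(S,sp(*q),58))
for q in((66,270),(80,343)):print("bar end top",atz(T,tp(*q),58))
f=lambda x,y:(x*.64-.18,y*.64-.18)
for n,q,z in(("tub",(247,348),75),("vial",(369,351),60),("screw",(325,352),25),("small",(518,335),119),("tape",(443,247),19)):print(n,atz(T,f(*q),z))
for q in((223,426),(277,387),(320,428),(264,478)):print("tub sc",atz(S,f(*q),75))
for q in((219,322),(274,322),(275,376),(219,377)):print("tub top",atz(T,f(*q),75))
E
python3 m.py
```

```text
plate [556.  -37.9] [ 706.7 -191.7] [ 604.3 -294.6] [ 451.4 -140.3] [np.float64(215.3242713915709), np.float64(145.20478381154217), np.float64(217.25776220791187), np.float64(146.41213694325708)]
yaw -0.7927652640777018 -0.7897071351207753
front mid [503.7 -89.1]
sp1 [562.6 -78.6  40. ] scene [553.9 -75.3  40. ] (array([562.4, -80. ,  34.6]), np.float64(2.947981096094997))
sp2 [ 483.8 -127.3   40. ]
rim [ 593.7 -181.4  115. ] [ 586.4 -175.   115. ] (array([ 594.7, -181.9,  109.8]), np.float64(0.054371531791486634))
flange [525.3 110.9  26. ] [515.1 118.5  26. ]
bar end scene [544.9 121.6  58. ]
bar end scene [491.7 110.5  58. ]
bar end top [547.  113.3  58. ]
bar end top [503.4 104.4  58. ]
tub [444.7 347.5  75. ]
vial [440.5  75.   60. ]
screw [440.5 177.8  25. ]
small [ 472.3 -252.5  119. ]
tape [690.  -94.9  19. ]
tub sc [455.5 434.9  75. ]
tub sc [503.3 318.5  75. ]
tub sc [359.3 310.6  75. ]
tub sc [306.4 429.8  75. ]
tub top [502.9 412.7  75. ]
tub top [503.5 288.8  75. ]
tub top [382.6 282.9  75. ]
tub top [379.7 407.5  75. ]
```

```bash
cat >> h.py <<'E'
YAW=-0.791
xh=np.r_[np.cos(YAW),np.sin(YAW),0];yh=np.r_[-np.sin(YAW),np.cos(YAW),0]
def Q(z,y):
    z=z/np.linalg.norm(z);y=y-z*(y@z);y/=np.linalg.norm(y)
    return Rot.from_matrix(np.c_[np.cross(y,z),y,z]).as_quat()
DOWN=np.r_[0,0,-1.]
def best(manip,p,y,z=DOWN):
    out=[]
    for s in(1,-1):
        q=manip.solve_ik(list(p),list(Q(z,s*y)))
        if q is not None: out.append((abs(q[5]),s,np.round(q,2)))
    return sorted(out,key=lambda t:t[0])
E
python3 - <<'E'
from h import *
from rig import manip
zs=-.5*xh+.866*np.r_[0,0,1];c=np.r_[593.7,-181.4,115]
for p,y,z in(((562,-79,150),yh,DOWN),((442,348,150),yh,DOWN),((523,110,100),np.r_[1,-.2,0]*0+np.r_[.2,-1,0],DOWN),(c+60*zs,xh,-zs),(c+25*zs,yh,-zs)):
    for s in(1,-1):
        q=manip.solve_ik(list(p),list(Q(z,s*y)));print(s,None if q is None else np.round(q,2))
b=best(manip,(562,-79,150),yh)[0]
manip.goto([561.5,-79,130],list(Q(DOWN,b[1]*yh)));s=manip.read_state();print(b[1],s["time"],s["tool_pos"])
manip.move_straight([561.5,-79,33]);manip.grab(25);s=manip.read_state();print(s["time"],s["tool_pos"],s["grip_width"],s["finger_force"])
manip.move_straight([561.5,-79,110]);s=manip.read_state();print(s["time"],s["tool_pos"],s["grip_width"])
d={n:manip.capture(n) for n in("scene","top")};pickle.dump(d,open("c1.pkl","wb"))
P=np.r_[s["tool_pos"]]; 
sx,sy=proj(d["scene"],P)[0].astype(int);tx,ty=proj(d["top"],P)[0].astype(int);print(proj(d["scene"],P),proj(d["top"],P),sx,sy,tx,ty)
def crop(im,x,y,w,h,k):return cv2.resize(im[y:y+h,x:x+w,::-1],None,fx=k,fy=k,interpolation=cv2.INTER_CUBIC)
a=crop(d["scene"]["frame"],240,140,100,100,6);e=crop(d["top"]["frame"],275,155,33,100,6);cv2.imwrite("pics/c1.png",np.hstack([a,e]))
E
```

```text
1 [-0.26  0.39  1.66 -0.    1.09 -1.04]
-1 [-0.26  0.39  1.66 -0.    1.09  2.1 ]
1 [ 0.54  0.38  1.67 -0.    1.09 -0.24]
-1 [ 0.54  0.38  1.67 -0.    1.09  2.91]
1 [ 0.08  0.41  1.78 -0.    0.95  1.45]
-1 [ 0.08  0.41  1.78 -0.    0.95 -1.69]
1 [-0.21  0.27  1.97 -0.58  0.53  1.03]
-1 [-0.21  0.27  1.97 -0.58  0.53 -2.11]
1 [-0.23  0.34  1.97 -0.64  0.46 -0.49]
-1 [-0.23  0.34  1.97 -0.64  0.46  2.65]
1 2.2167 [561.66570796 -79.98664253 130.18412028]
3.7833 [561.44490669 -78.99458702  32.95745138] 0.16588232467037733 0.0
4.45 [561.05211647 -78.86749952 109.58967297] -0.1934057262088052
[[280.56679468 188.34320304]] [[280.21317235 188.69597474]] 280 188 280 188
```

View pics/c1.png

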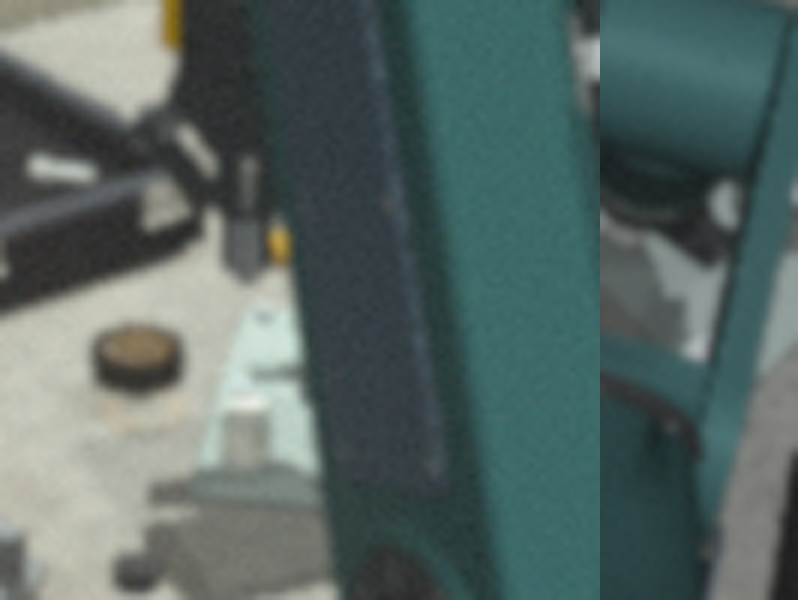

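The grasp missed: the fingers shut fully and cartridge 1 still stands at scene px (281,207). The visible fingertip is at crop (245,275), px (281,186). I'll compare that with the projection to find the offset.

Run:
```python
from h import *
np.set_printoptions(precision=1,suppress=True)
d=pickle.load(open("c1.pkl","rb"));S,T=d["scene"],d["top"]
d0=pickle.load(open("c0.pkl","rb"))
print([np.abs(d0[n][k]-d[n][k]).max() for n in d for k in("K","rvec","tvec")])
t=np.r_[561,-78.9,109.6]
print("tip proj",proj(S,t-[0,0,17]),"tip px ray z93",atz(S,(280.8,185.8),93))
print("cart bottom/top scene",atz(S,(281.2,216.5),8),atz(S,(281,207.5),40))
print("proj of top estimate",proj(S,[[562.6,-78.6,40],[562.6,-78.6,8]]))
print("base top", proj(T,[[0,0,0],[0,0,300]]),"base scene",proj(S,[[0,0,0],[0,0,300]]))
# start pose tip
s=np.r_[225,-555.5,219.6-17];print("start tip scene",proj(S,s)/.64,"top",proj(T,s)/.64)
cv2.imwrite("pics/full1.png",cv2.resize(np.hstack([S["frame"],T["frame"]])[:,:,::-1],(800,300),interpolation=cv2.INTER_AREA))
```

```text
[np.float64(0.0), np.float64(0.0), np.float64(0.0), np.float64(0.0), np.float64(0.0), np.float64(0.0)]
tip proj [[280.6 193. ]] tip px ray z93 [ 601.  -110.3   93. ]
cart bottom/top scene [552.5 -75.7   8. ] [556.9 -77.9  40. ]
proj of top estimate [[280.1 206.7]
 [280.1 215. ]]
base top [[256.7 351.6]
 [256.5 370.1]] base scene [[400.8 329.8]
 [422.7 218.3]]
start tip scene [[731.9 248.9]] top [[676.4 453.2]]
```

View pics/full1.png

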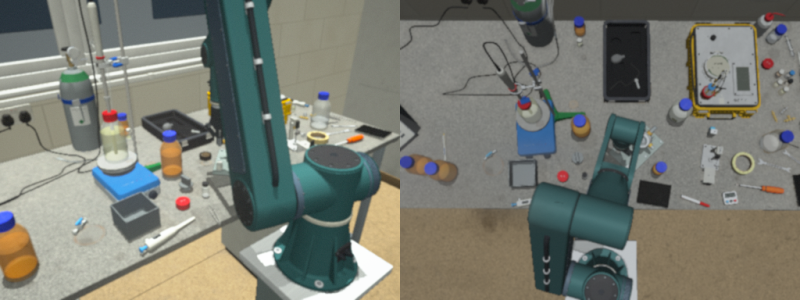

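Run:
```python
from h import *
from rig import manip
np.set_printoptions(precision=1,suppress=True)
manip.move_straight([523,-100,50],max_speed=200)
r=manip.move_straight([523,-100,-5],max_speed=40,force_limit=5);s=manip.read_state();print(r,s["time"],s["tool_pos"],s["force"],s["grip_width"])
c=manip.capture("scene");pickle.dump(c,open("c2.pkl","wb"))
manip.move_straight([523,-100,70])
t=s["tool_pos"];print(proj(c,[t,t-[0,0,17]]))
cv2.imwrite("pics/c2.png",cv2.resize(c["frame"][150:230,240:340,::-1],None,fx=6,fy=6,interpolation=cv2.INTER_CUBIC))
```

```text
True 6.2917 [ 522.8 -100.    -2.8] [-2.   0.2  6.6] 0.11547810024716841
[[292.4 220.8]
 [292.3 225.1]]
```

View pics/c2.png

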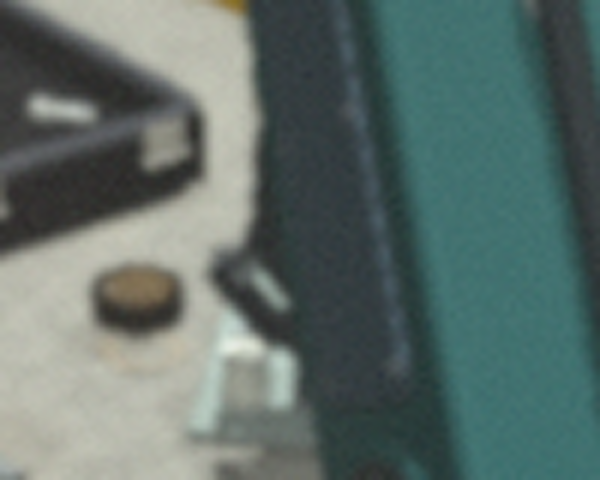

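Contact came at TCP z = -2.8 against an expected 25, so the real tips sit about 28 mm higher than stated. The camera gap agrees with this. I'll apply that correction to the cartridges now and later test in a tilted pose whether the offset is along the tool or along world z.

Run:
```python
from h import *
from rig import manip
np.set_printoptions(precision=1,suppress=True)
q=list(Q(DOWN,yh))
def pick(x,y):
    manip.ungrasp()
    manip.goto([x,y,60],q); manip.move_straight([x,y,0],max_speed=120); manip.grab(25)
    s=manip.read_state();print(s["time"],s["tool_pos"],s["grip_width"],s["finger_force"])
    if s["grip_width"]<15: raise SystemExit("missed")
    manip.move_straight([x,y,220],max_speed=300)
def drop(x,y):
    manip.goto([x,y,200],q); manip.move_straight([x,y,75],max_speed=250);print("w",manip.read_state()["grip_width"]); manip.ungrasp()
    manip.move_straight([x,y,220],max_speed=300)
manip.move_straight([523,-100,90])
pick(559.5,-78.5); drop(455,360)
manip.goto([482,-126.5,200],q)
pick(482,-126.5); drop(432,336)
print(manip.read_state()["time"])
manip.grab(25)
e=np.r_[.55,.83,0]
p=[450,250,200]
for k,z in enumerate((DOWN,DOWN*.866+.5*e,DOWN*.866-.5*e)):
    try:
        manip.goto(p,list(Q(z,np.r_[.83,-.55,0]*-1)))
        c=manip.capture("scene");pickle.dump(c,open(f"c3{k}.pkl","wb"))
        s=manip.read_state();print(s["time"],s["tool_pos"],proj(c,s["tool_pos"]))
    except manip.PlanningError as x:print(k,x)
ims=[]
for k in range(3):
    try:c=pickle.load(open(f"c3{k}.pkl","rb"))
    except Exception:continue
    x,y=(proj(c,p)[0]-[22,45]).astype(int);print(k,x,y)
    ims.append(cv2.resize(c["frame"][y:y+80,x:x+44,::-1],None,fx=6,fy=6,interpolation=cv2.INTER_CUBIC))
cv2.imwrite("pics/c3.png",np.hstack(ims))
c=manip.capture("top");pickle.dump(c,open("c4.pkl","wb"))
```

```text
9.6 [559.8 -78.5   0.4] 25.146008336954242 24.517117738723755
w 25.13814008773419
17.8667 [ 482.2 -126.6    0.4] 25.472274439708343 24.447725415229797
w 25.10855390580655
22.35
24.8583 [450.  250.2 200.1] [[204.8 208.2]]
25.65 [451.  250.4 200.6] [[204.5 207.9]]
26.6167 [449.3 249.7 199.8] [[205.1 208.3]]
0 182 163
1 182 163
2 182 163
```

View pics/c3.png

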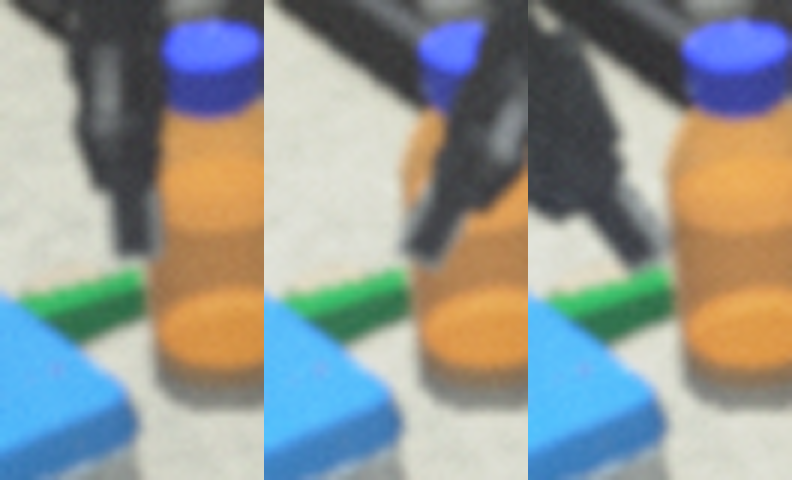

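All three panels have the TCP projected at crop (137,271). The tip shows at (137,255) straight down, and at (156,258) and (112,262) in the two opposite tilts. So the tips lie about 11 mm behind the reported TCP along the tool axis, which makes this a tool-length offset of 28 mm. Next I centre the cap by squeezing, which also ties the top camera to the robot.

Run:
```python
from h import *
np.set_printoptions(precision=1,suppress=True)
d=pickle.load(open("c0.pkl","rb"));T=d["top"];S=d["scene"]
tp=lambda x,y:((x+.5)/6-.5+215,(y+.5)/6-.5+150)
sp=lambda x,y:((x+.5)/6-.5+215,(y+.5)/6-.5+155)
print("amber cap",atz(T,tp(90,28),188),atz(S,(342*.64,268*.64),188),"front foot",atz(T,tp(103,158),3))
# tub contents in latest pics
c=pickle.load(open("c4.pkl","rb"));s=pickle.load(open("c32.pkl","rb"))
f=lambda im,x,y,w,h,k:cv2.resize(im[y:y+h,x:x+w,::-1],(w*k,h*k),interpolation=cv2.INTER_CUBIC)
cv2.imwrite("pics/tub.png",np.hstack([f(c["frame"],130,195,80,60,4),f(s["frame"],135,240,80,60,4)]))
# ring fit
im=cv2.resize(T["frame"][160:195,290:330],None,fx=8,fy=8,interpolation=cv2.INTER_CUBIC)
g=cv2.cvtColor(im,cv2.COLOR_RGB2GRAY)
for th in(165,180,195):
    m=(g>th).astype(np.uint8)
    cs=cv2.findContours(m,cv2.RETR_EXTERNAL,cv2.CHAIN_APPROX_NONE)[0];k=max(cs,key=cv2.contourArea)
    e=cv2.fitEllipse(k);px=((e[0][0]+.5)/8-.5+290,(e[0][1]+.5)/8-.5+160);print(th,e,atz(T,px,115))
zs=-.5*xh+.866*np.r_[0,0,1]
cen=np.r_[593.7,-181.4,115];xs=np.cross(yh,zs)
pts=[cen+33*(np.cos(a)*xs+np.sin(a)*yh) for a in np.linspace(0,6.28,60)]
e=cv2.fitEllipse(np.float32(proj(T,pts)));print("model ellipse",e,"at",atz(T,e[0],115))
```

```text
amber cap [664.3  93.3 188. ] [645.6  97.5 188. ] front foot [624.6  95.3   3. ]
165 ((159.47317504882812, 155.13124084472656), (126.9748764038086, 135.0202178955078), 150.96426391601562) [ 594.8 -179.9  115. ]
180 ((197.7195281982422, 110.42446899414062), (4.92730188369751, 13.596708297729492), 132.73243713378906) [ 614.5 -196.7  115. ]Traceback (most recent call last):
  File "<stdin>", line 16, in <module>
ValueError: max() iterable argument is empty
```

View pics/tub.png

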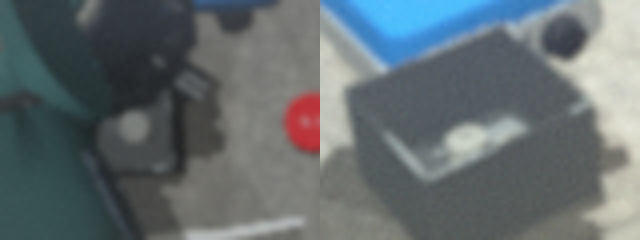

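The tub holds the cartridges: one shows at (132,125) in the top half and one at (465,137) in the scene half, and both were still gripped when released. The amber bottle leaves room. Now the squeezes.

Run:
```python
from h import *
from rig import manip
np.set_printoptions(precision=2,suppress=True)
b=np.r_[np.cos(.204),np.sin(.204),0];n=np.r_[b[1],-b[0],0]
qn=Q(DOWN,n)
# lengthwise orientation nearest to qn in joint 6
s1=min((1,-1),key=lambda s:abs(manip.solve_ik([524,111,60],list(Q(DOWN,s*b)))[5]))
ql=list(Q(DOWN,s1*b))
manip.ungrasp()
manip.goto([523.5,111.5,62],ql);manip.move_straight([523.5,111.5,22],max_speed=120);manip.grab(20)
s=manip.read_state();print("long",s["time"],s["tool_pos"],s["grip_width"])
pl=s["tool_pos"];manip.ungrasp();manip.move_straight([523.5,111.5,62],max_speed=200)
manip.goto([523.5,111.5,62],list(qn));manip.move_straight([523.5,111.5,17],max_speed=120);manip.grab(20)
s=manip.read_state();print("cross",s["time"],s["tool_pos"],s["grip_width"],s["force"])
manip.ungrasp();manip.move_straight([523.5,111.5,62],max_speed=200)
q=s["qpos"].copy();q=manip.read_state()["qpos"].copy();q[0]+=.5;manip.move_j(list(q))
d={k:manip.capture(k) for k in("top","scene")};pickle.dump(d,open("c5.pkl","wb"));print(manip.read_state()["time"])
T=d["top"];f=lambda im,x,y,w,h,k:cv2.resize(im[y:y+h,x:x+w,::-1],None,fx=k,fy=k,interpolation=cv2.INTER_CUBIC)
cv2.imwrite("pics/cap5.png",np.hstack([f(T["frame"],212,187,32,40,12),f(T["frame"],292,160,34,40,12)]))
d0=pickle.load(open("c0.pkl","rb"))
for k,(x,y,w,h),hh in(("top",(217,192,20,22),26),("scene",(225,215,28,36),26)):
    t=d0[k]["frame"][y:y+h,x:x+w];r=cv2.matchTemplate(d[k]["frame"][y-8:y+h+8,x-8:x+w+8],t,cv2.TM_CCOEFF_NORMED)
    j,i=np.unravel_index(r.argmax(),r.shape)
    def sub(a):return (a[0]-a[2])/(2*(a[0]-2*a[1]+a[2]))
    print(k,r.max(),i-8+sub(r[j,i-1:i+2]),j-8+sub(r[j-1:j+2,i]))
```

```text
Traceback (most recent call last):
TypeError: 'NoneType' object is not subscriptable
```

```bash
cat > sq.py <<'E'
from h import *
from rig import manip
np.set_printoptions(precision=2,suppress=True)
b=np.r_[np.cos(.204),np.sin(.204),0];n=np.r_[b[1],-b[0],0]
qn=Q(DOWN,n)
o=best(manip,(524,111,62),b);print(o)
ql=list(Q(DOWN,o[0][1]*b))
manip.ungrasp()
manip.goto([523.5,111.5,62],ql);manip.move_straight([523.5,111.5,22],max_speed=120);manip.grab(20)
s=manip.read_state();print("long",s["time"],s["tool_pos"],s["grip_width"])
pl=s["tool_pos"];manip.ungrasp();manip.move_straight([523.5,111.5,62],max_speed=200)
manip.goto([523.5,111.5,62],list(qn));manip.move_straight([523.5,111.5,17],max_speed=120);manip.grab(20)
s=manip.read_state();print("cross",s["time"],s["tool_pos"],s["grip_width"],s["force"])
manip.ungrasp();manip.move_straight([523.5,111.5,62],max_speed=200)
q=manip.read_state()["qpos"].copy();q[0]+=.5;manip.move_j(list(q))
d={k:manip.capture(k) for k in("top","scene")};pickle.dump(d,open("c5.pkl","wb"));print(manip.read_state()["time"])
T=d["top"];f=lambda im,x,y,w,h,k:cv2.resize(im[y:y+h,x:x+w,::-1],None,fx=k,fy=k,interpolation=cv2.INTER_CUBIC)
cv2.imwrite("pics/cap5.png",np.hstack([f(T["frame"],212,187,32,40,12),f(T["frame"],292,160,34,40,12)]))
d0=pickle.load(open("c0.pkl","rb"))
for k,(x,y,w,h),hh in(("top",(217,192,20,22),26),("scene",(225,215,28,36),26)):
    t=d0[k]["frame"][y:y+h,x:x+w];r=cv2.matchTemplate(d[k]["frame"][y-8:y+h+8,x-8:x+w+8],t,cv2.TM_CCOEFF_NORMED)
    j,i=np.unravel_index(r.argmax(),r.shape)
    def sub(a):return (a[0]-a[2])/(2*(a[0]-2*a[1]+a[2]))
    print(k,r.max(),i-8+sub(r[j,i-1:i+2]),j-8+sub(r[j-1:j+2,i]))
E
python3 sq.py
```

```text
[(np.float64(0.12424531933255922), 1, array([ 0.08,  0.47,  1.81, -0.  ,  0.86, -0.12]))]
long 30.0167 [524.13 111.58  22.73] 45.49791740547156
cross 33.4167 [523.5  111.52  17.08] 13.45817745676664 [-0.37 -1.    1.14]
35.6167
top 0.97161263 0.19191020727157593 0.0007256334647536278
scene 0.9928213 0.2874182164669037 -0.1147133857011795
```

View pics/cap5.png

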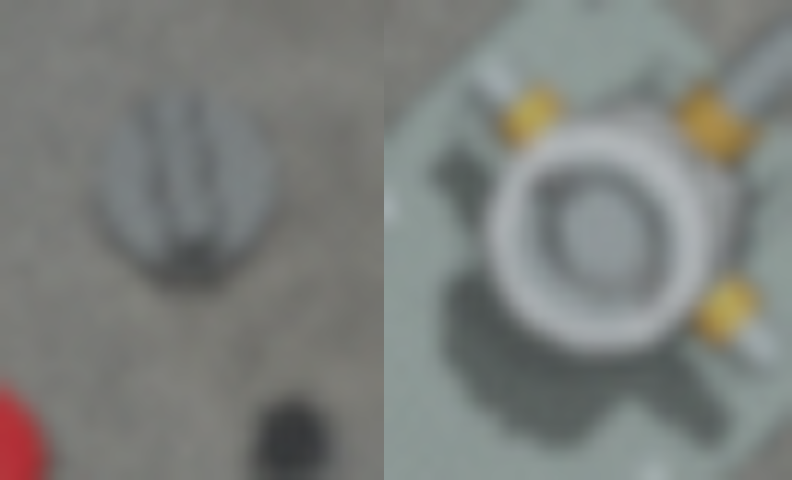

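The cap (left half) shows its flange from x 97 to 278, bottom edge near 270. The mouth ring (right half) spans x 488 to 712 and y 122 to 352. The plunger is at (605,232). I'll compare these with projected models.

Run:
```python
from h import *
np.set_printoptions(precision=1,suppress=True)
T=pickle.load(open("c5.pkl","rb"))["top"]
def ext(P,ox,oy,xo=0):
    p=(proj(T,P)-[ox,oy]+.5)*12-.5+[xo,0];return p.min(0),p.max(0),(p.min(0)+p.max(0))/2
a=np.linspace(0,6.283,200)
c=np.r_[524.1,111.5,0];ring=np.c_[np.cos(a),np.sin(a),0*a]
print("flange top",ext(c+[0,0,26]+27*ring,212,187),"both",ext(np.r_[c+[0,0,26]+27*ring,c+[0,0,20]+27*ring],212,187))
zs=-.5*xh+.866*np.r_[0,0,1];xs=np.cross(yh,zs);r=np.outer(np.cos(a),xs)+np.outer(np.sin(a),yh)
m=np.r_[594,-181,115]
print("rim",ext(m+33*r,292,160,384),"plunger",ext(m-8*zs+14*r,292,160,384),"bore",ext(m+17.5*r,292,160,384))
print("px per mm", ext(m+[1,0,0]+33*r,292,160,384)[2]-ext(m+33*r,292,160,384)[2],ext(m+[0,1,0]+33*r,292,160,384)[2]-ext(m+33*r,292,160,384)[2])
# bar end top points
b=np.r_[np.cos(.204),np.sin(.204),0];n=np.r_[-b[1],b[0],0]
print("bar top corners",[( (proj(T,c+[0,0,58]+i*23*b+j*7*n)[0]-[212,187]+.5)*12) for i in(1,-1) for j in(1,-1)])
```

```text
flange top (array([90.9, 97.9]), array([269.8, 275.6]), array([180.4, 186.7])) both (array([90.9, 97.9]), array([270.8, 277.8]), array([180.8, 187.9]))
rim (array([492.6, 122.8]), array([715.4, 347.5]), array([604. , 235.2])) plunger (array([563.4, 182.7]), array([657.6, 277.6]), array([610.5, 230.1])) bore (array([544.4, 175.9]), array([662.5, 295.1]), array([603.4, 235.5]))
px per mm [-0.  -3.4] [-3.5 -0. ]
bar top corners [array([136.3, 102.7]), array([182.6,  93.4]), array([165.4, 253.7]), array([211.9, 244.4])]
```

The cap is at a known robot position, and it appears about (+6,-5) crop px off its projection. Correcting the mouth by the same amount puts it near (592.3,-178.7). Next I grasp the cap and start a guarded insertion.

```bash
cat >> h.py <<'E'
zs=-.5*xh+.8660254*np.r_[0,0,1];xs=np.cross(yh,zs)
M=np.r_[592.3,-178.7,115];G=24.9
def tcp(x,y,z,M=M):return list(M+x*xs+y*yh+(z-G)*zs)
def qturn(deg):  # clockwise looking into mouth
    y=Rot.from_rotvec(-np.deg2rad(deg)*zs).apply(xs);return list(Q(-zs,y))
def rep(manip,tag=""):
    s=manip.read_state();v=s["tool_pos"]-M
    print(tag,"t %.1f"%s["time"],"sock xyz",np.round([v@xs,v@yh,v@zs+G],2),"F",np.round([s["force"]@xs,s["force"]@yh,s["force"]@zs],1),"w %.1f"%s["grip_width"],"q6 %.2f"%s["qpos"][5])
    return s
E
python3 - <<'E'
from h import *
from rig import manip
n=np.r_[np.sin(.204),-np.cos(.204),0]
qn=list(Q(DOWN,n))
manip.goto([524.1,111.5,60],qn);manip.move_straight([524.1,111.5,17],max_speed=150);manip.grab(90);rep(manip,"grip")
manip.move_straight([524.1,111.5,140],max_speed=250)
manip.goto(tcp(0,0,60),qturn(0));rep(manip,"above")
r=manip.move_straight(tcp(0,0,36),max_speed=40,force_limit=6);rep(manip,str(r))
E
```

```text
grip t 37.7 sock xyz [-268.73  155.79   67.47] F [2.7 0.2 5.7] w 12.9 q6 1.45
above t 39.4 sock xyz [-0.92  0.12 59.48] F [-0.2 -0.   0.3] w 12.4 q6 1.08
False t 40.2 sock xyz [-0.09 -0.09 35.89] F [ 0.1 -0.3 -0.2] w 12.7 q6 1.12
```

It reached z = 36 with no contact, so the lugs are in the notches. Now I push to depth and turn.

Run:
```python
from h import *
from rig import manip
r=manip.move_straight(tcp(0,0,27),max_speed=30,force_limit=22);rep(manip,str(r))
r=manip.move_straight(tcp(0,0,22.2),max_speed=20,force_limit=16);s=rep(manip,str(r))
```

```text
False t 40.6 sock xyz [ 0.19  0.06 27.12] F [-1.5  0.1  8.4] w 12.3 q6 1.14
True t 40.9 sock xyz [1.30e-01 2.00e-02 2.34e+01] F [ 0.4  0.5 10.5] w 12.9 q6 1.15
```

Run:
```python
from h import *
from rig import manip
r=manip.move_straight(tcp(0,0,22.9),max_speed=15,force_limit=15);manip.hold(.15);s=rep(manip,str(r))
for a in(15,30):
    r=manip.move_straight(tcp(0,0,22.9),qturn(a),force_limit=20);s=rep(manip,f"{a} {r}");print(s["torque"]@zs,np.round(s["torque"],2))
```

```text
False t 41.3 sock xyz [ 0.23  0.06 23.38] F [-1.8  0.  10.4] w 12.6 q6 1.15
15 False t 41.7 sock xyz [-0.05  0.21 23.34] F [-2.7  0.7 10.1] w 12.7 q6 1.41
-0.04161601419197623 [ 0.48  0.42 -0.03]
30 False t 42.1 sock xyz [-0.26  0.21 23.34] F [-3.1  0.4 10.5] w 12.4 q6 1.67
-0.011812661967095621 [0.6  0.47 0.04]
```

Run:
```python
from h import *
from rig import manip
for a in(55,76,82):
    r=manip.move_straight(tcp(0,0,22.9),qturn(a),force_limit=20);s=rep(manip,f"{a} {r}");print(np.round(s["torque"]@zs,2))
r=manip.move_straight(tcp(0,0,27.0),max_speed=20);rep(manip,"up")
r=manip.move_straight(tcp(0,0,28.5),max_speed=20,force_limit=8);rep(manip,f"pull {r}")
```

```text
55 False t 42.7 sock xyz [-0.64  0.44 23.31] F [-4.   1.3 10.3] w 12.6 q6 2.11
-0.04
76 False t 43.2 sock xyz [-0.85  0.66 23.3 ] F [-5.1  2.8 11.5] w 12.5 q6 2.48
-0.07
82 False t 43.5 sock xyz [-0.9   0.82 23.31] F [-5.9  4.2 10.8] w 12.6 q6 2.58
-0.01
up t 43.9 sock xyz [-0.91  0.81 27.37] F [-4.1  4.  10.6] w 13.0 q6 2.57
pull False t 44.1 sock xyz [-0.91  0.77 28.29] F [-5.2  5.5  1.4] w 12.8 q6 2.57
```

Run:
```python
from h import *
from rig import manip
manip.ungrasp();rep(manip,"open")
manip.move_straight(tcp(-.9,.8,85),max_speed=150)
manip.grab(20)
r=manip.move_straight(tcp(-.9,.8,50),max_speed=15+60,force_limit=3)
s=rep(manip,f"probe0 {r}")
if not r:
    r=manip.move_straight(tcp(-.9,.8,36+G-8),max_speed=25,force_limit=3);s=rep(manip,f"probe {r}")
print("tip z",(s["tool_pos"]-M)@zs+10.8)
c=manip.capture("scene")
manip.move_straight(tcp(-.9,.8,120),max_speed=200);rep(manip)
```

```text
open t 44.8 sock xyz [ 4.000e-02 -2.000e-02  2.852e+01] F [-0.3 -0.3 -0.6] w 84.9 q6 2.57
probe0 True t 46.5 sock xyz [-0.93  0.97 55.2 ] F [1.2 0.8 9.3] w 0.0 q6 2.52
tip z 41.103967951788164
 t 47.0 sock xyz [ -0.75   0.94 119.61] F [ 0.1 -0.4 -0.4] w -0.1 q6 2.43
```

Run:
```python
from h import *
from rig import manip
manip.move_straight(tcp(-.9,.8,61),max_speed=150)
r=manip.move_straight(tcp(-.9,.8,52),max_speed=8,force_limit=2.5);s=rep(manip,f"probe {r}")
print("bar top",(s["tool_pos"]-M)@zs+10.8)
manip.move_straight(tcp(0,0,120),max_speed=200)
c=manip.capture("top");d0=pickle.load(open("c0.pkl","rb"))["scene"]["frame"]
q=manip.read_state()["qpos"].copy();q[0]+=.6;manip.move_j(list(q))
c=manip.capture("top")["frame"];g=cv2.cvtColor(c[168:192,294:320],cv2.COLOR_RGB2GRAY)
t=manip.capture("top")["frame"][202:240,140:178];g2=cv2.cvtColor(t,cv2.COLOR_RGB2GRAY)
print(rep(manip)["time"]);print(g[:, ::1].tolist() if 0 else "\n".join(" ".join("%3d"%v for v in r) for r in g))
print("\n".join(" ".join("%3d"%v for v in r[::2]) for r in g2[::2]))
```

```text
probe True t 48.2 sock xyz [-0.86  0.97 57.76] F [ 0.4 -0.6  7.1] w -0.1 q6 2.52
bar top 43.65682609328513
 t 50.0 sock xyz [-218.93  227.82  245.56] F [ 0.6 -0.2  0.1] w -0.3 q6 2.42
50.05
129 138 145 144 132 124 125 139 149 153 153 148 142 144 143 138 132 129 130 126 124 125 124 122 126 132
137 146 146 141 135 129 120 120 137 153 158 153 147 143 142 137 138 141 142 144 139 131 123 127 135 140
145 147 145 138 135 133 125 116 127 146 157 160 160 156 158 158 158 158 156 154 150 144 137 137 140 142
148 147 144 133 129 133 130 121 123 141 160 168 169 166 165 168 167 168 169 166 159 153 145 138 137 137
147 145 137 119 111 124 131 131 132 146 162 166 158 151 146 146 148 158 167 173 169 160 149 138 132 128
147 138 120 102  96 106 121 135 144 152 153 142 131 123 114 113 116 126 144 157 166 168 159 144 137 130
146 133 109  95  91  93 107 129 143 140 128 114 108 104  99  97  94  98 111 128 147 169 169 156 148 142
147 137 119 102  92  91 101 126 138 124 107 102 100 100  97  91  83  82  91 102 124 154 170 165 155 149
150 145 135 117  98  94 105 126 129 110 102 101 100  97  95  94  87  79  79  8
[... 2329 characters left out ...]
  66  51  56  46
 70  56  97 123 124 125 127 154 172 163 110  75  70  70  65  68  54  47  42
 73  54  97 125 123 125 124 125 116  99  68  58  68  74  70  71  58  45  43
 75  53  95 124 125 124 123 124 120 106  68  63  72  71  72  68  68  51  47
 70  50  95 123 124 123 124 126 117  80  65  69  72  73  73  63  74  64  57
 65  51  93 123 125 124 124 117  85  66  70  73  75  72  73  65  63  71  60
 65  54  92 124 126 124 122  94  66  69  73  75  73  72  71  71  56  59  68
 69  50  92 124 125 120  96  69  71  74  78  78  79  74  72  73  57  54  64
 70  52  93 124 120  95  69  70  73  76  79  81  80  74  72  72  65  55  55
 86  73  80  95  92  67  69  74  76  77  81  80  81  76  73  72  68  54  55
```

The bar top probes at 43.7 mm out, where 43 means locked, and the bar now runs along socket x, so it has turned. One last check counts the cartridges in the tub with the arm out of the way.

Run:
```python
from h import *
from rig import manip
q=manip.read_state()["qpos"].copy();q[0]-=.75;manip.move_j(list(q))
c=manip.capture("top");g=cv2.cvtColor(c["frame"],cv2.COLOR_RGB2GRAY)[204:242,140:178]
n,l,st,ce=cv2.connectedComponentsWithStats((g>140).astype(np.uint8))
for i in range(1,n):print(st[i],atz(c,ce[i]+[140,204],30))
print(manip.read_state()["time"])
```

```text
[13 12  8  8 49] [459.43377905 362.50799782  30.        ]
[19 19  8  7 45] [435.3680416  338.18211097  30.        ]
51.6333
```

Both cartridges are inside the tub, so I hand in.

```bash
python3 -c "
from rig import manip
print(manip.hand_in())"
```

```text
the job is handed in; nothing more can be done
None
```

Job handed in at about 52 s of the 72 s: both cartridges are in the tub, and the cap is turned 82° and sprung back to locked height by a touch probe; the rig returned no verdict.

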